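Engage and lock the lid of a pressure cooker

TASK

The lid of the pressure cooker has only been laid on the pot: its lugs rest on top of the rim flanges, so it will not lock. Swing the lid's long handle back (counter-clockwise seen from above) until you feel the lid drop into the gaps of the rim, then swing it forward (clockwise) as far as it goes, so that the lid is pulled down tight and its handle lies straight above the pot's handle. Let go, leave the cooker standing where it is, and do not disturb the things around it.

Things in the scene. Friction and masses are not known exactly. Their poses are not given: they have to be found in the camera images.
- cooker: Pot of a small pressure cooker: steel, 140 mm across, rim 104 mm high, about 4 kg full, standing loose on a round dark silicone mat (176 mm, 5 mm thick) that keeps it from turning unless the handle is pushed with over about 9 N. Origin: centre of its underside; z up; its long black handle points along +x. A black loop handle reaches 106 mm out on the -x side, its top 91 mm up.
- cooker_handle (a point): Middle of the pot's black handle: 150 mm from the pot's axis along the cooker's +x, 78 mm above its underside. The handle is 18 mm wide (y), 20 mm thick (z) and runs from 86 to 178 mm from the axis; its top is 88 mm above the underside.
- cooker_rim (a point): Centre of the pot's mouth, 104 mm above its underside. Under the lid, outside the rim, are four equal flanges with gaps between, level on top; their undersides fall in the clockwise direction, like a short thread, and end at a stop. A springy seal ring lies on the mouth.
- lid: Steel lid, about 0.35 kg, 162 mm across, skirt 16.5 mm high, four equal lugs hidden inside the skirt. Origin: centre of the skirt's lower edge; z up; its long black handle points along +x. Origin above the pot's underside: 102 mm lying on the flanges (start), about 92 mm once dropped into the gaps, about 90 mm locked. At the start its handle lies 9 to 38 degrees counter-clockwise of the pot's.
- lid_handle (a point): Middle of the lid's black handle: 150 mm from the lid's axis along its +x, 26 mm above its origin. The handle is 24 mm wide (y), 22 mm thick (z), from 66 to 194 mm from the axis. Swung back (counter-clockwise) here, the lid slides with about 1 N until the lugs meet the gaps and it drops by its own weight; the angle has to be felt. Just beyond, the lugs strike a rib: a hard stop.
- lid_valve (a point): Top of the black valve knob in the middle of the lid, on its axis, 47 mm above the lid's origin. After the drop, swinging forward (clockwise) at the middle of the handle takes a push that rises to about 3 to 6 N as the seal is squeezed, up to a hard stop with the handle above the pot's handle. Swung forward without dropping first, the lid does not lock above the pot's handle.
- salt: Bystander: glass salt shaker with grey top, 44 mm across, 90 mm high, origin at the centre of its underside. Leave it alone.
- lemon: Bystander: yellow lemon, 78 x 55 x 56 mm, origin at its underside. Leave it alone.
- cup: Bystander: white cup with a handle, 62 x 90 mm, 55 mm high, origin at the centre of its underside. Leave it alone.

How it is judged:
By the outcome, as a careful person would: the job done as asked, in the order asked, and still so for the second after the job is handed in, with the robot touching nothing.
It also fails if it takes over 64 s, if anything falls off the work surface, if the arm or the gripper's body presses on something with over 40 N, if the wrist force passes 120 N, or if a joint passes its speed limit or range.

ROBOT

A 6-joint arm with a two-finger parallel gripper is mounted at the origin on a cart in front of the work surface, level with it; the furniture and walls round the work are solid. World frame = base frame: x ahead of the robot, y to its left, z up, the work surface at z = 0. Lengths are in m, angles in degrees, forces in N, time in s.
With the tool pointing down it reaches from about 0.425 to 0.95 m from the base axis. Payload 3.5 kg.
Tool frame: the origin (TCP) lies on the centre line of the jaws, within the pads' length; the fingertips stand 14 mm ahead of it and the grasp point (between the pads) lies 5 mm behind it; x points along the fingers, y is the direction in which the jaws open and shut, and the axes are right-handed (so a half turn about x gives the same grasp; the last joint's range is limited). The gripper opens to 85 mm and grips with 20 to 120 N. Pads are 22 mm wide; open, the fingers measure 114 mm over their backs; the gripper's body (76 mm by 85 mm) begins 54 mm behind the grasp point. The pads swing forward as they close: fully open they stand 13 mm farther back than shut.
Start: joints at [57.353, 16.404, 90.338, -0, 73.258, -8.594], TCP at [0.275, 0.616, 0.245] pointing down, gripper open.
Joint ranges: [-158.93, 158.93], [-51.34, 127.21], [12.03, 142.37], [-87.48, 267.48], [13.55, 161.25], [-162.69, 162.69]. Speed limits (degrees/s): [159.86, 159.86, 180, 180, 180, 180].

INTERFACE

Orientations are given as a 3x3 rotation matrix whose columns are the frame's x, y, z axes.
In Python, from bench import arm gives the robot as it stands.
- The arm moves only by the shell command python3 -m inch 'ROWS' [FORCE]. ROWS is JSON, a list of rows, each a list of 7 numbers: the shift along the tool's x, y, z in units of 30 mm (1.0 is 30 mm), then the turn, a rotation vector about the tool's x, y, z in units of 5 degrees (1.0 is 5 degrees), then the closure, from 0 (fully open) to 1 (shut). A call has 1 to 20 rows; each row shifts and turns the commanded pose from where the row before left it, along the tool's axes as they then stand; what a row does not reach is not made up. A row lasts 1/10 s, in which the tool goes at most 50 mm and 8.59 degrees, less where a joint would pass 70% of its speed; a pose out of reach is approached as far as the arm can. A call is refused whole if a number of a shift passes 1 or a number of a turn 1, either way. A call with a gripper value outside its range is refused whole. The fingers move at their own pace and stop on an object; FORCE is the grip in N (left out, the last holds). Time passes only in rows, so rows that do not move let the fingers close. It gives the time, the measured TCP pose, the force and the opening at its end, in the units of the state.
- arm.observe(): the state, without advancing time (a new reading comes with each control period).
- arm.grab_frame(name): name is "side" or "top" or "wrist"; returns a dict with "color" (420x560x3 uint8, red, green, blue), "range_z" (420x560 float32, m along the optical axis (not along the pixel's ray), 0 where there is no reading), "vfov" (degrees; the focal length in pixels is half the picture's height over the tangent of half this angle, whatever the lens; pixels are square), "cx", "cy" (the principal point, pixels), "R" (3x3) and "t" (3): a world point X has camera coordinates R X + t. Camera axes: x right, y down, z forward; pixel columns grow to the right and rows downward; lengths in m; the calibration is good to about 2 mm. The wrist camera is an equidistant fisheye: a pixel r from the principal point sees the ray r / f radians off the axis. A picture is of the moment at which its call begins.
- arm.close_job(): hands the job in, once; it reports no verdict.
The state is a dict: "t": time; "joints": joint angles; "qd": joint speeds; "joint_efforts": joint torques, N m; "eef_pos": TCP position; "eef_rot": TCP orientation; "contact_force": force on the tool from outside, world axes, zero at the start; "wrist_torque": the same for the moment, N m; "finger_gap": finger opening in m.
Only numpy, scipy, OpenCV 4.12 (cv2) and the standard library are available. Lean on these libraries where they do the work, as an engineer would, in place of code of your own. Each camera call takes 0.05 s, during which the arm holds its last target. There are 200 camera calls.

## Working session

There is one attempt and no reset: what is moved stays moved. The work goes in short steps, Python scripts to look and compute and a shell command to move; the robot and the scene stay as the last step left them, time stands still between calls to the robot, and variables do not carry over. Pictures are saved under pics/ and viewed, about 8 in all and at most 12, crops included, and the job is handed in when it is done.

```bash
mkdir -p pics
cat > look.py <<'E'
import numpy as np, cv2, pickle
from bench import arm
def grab(n,tag):
    f=arm.grab_frame(n); pickle.dump(f,open(f'pics/{tag}.pkl','wb'))
    cv2.imwrite(f'pics/{tag}.png',f['color'][:,:,::-1]); return f
def world(f):
    h,w=f['range_z'].shape; F=h/2/np.tan(np.radians(f['vfov']/2))
    u,v=np.meshgrid(np.arange(w),np.arange(h)); z=f['range_z']
    P=np.stack([(u-f['cx'])/F*z,(v-f['cy'])/F*z,z],-1)
    return (P-f['t'])@np.array(f['R'])
E
python3 - <<'E'
from look import *
a=grab('top','top0'); b=grab('side','side0')
for f in(a,b): print(f['vfov'],f['cx'],f['cy'],np.round(f['R'],3).tolist(),f['t'])
cv2.imwrite('pics/both0.png',cv2.resize(np.hstack([a['color'],b['color']])[:,:,::-1],(800,300)))
s=arm.observe();print(s)
E
```

```text
55.721448241986344 273.0412579527294 211.5601255161627 [[0.004, -0.999, 0.037], [-0.988, -0.009, -0.157], [0.157, -0.036, -0.987]] [0.03591061 0.70128613 0.8555064 ]
57.24014161141912 277.925167667452 214.03283767738756 [[0.97, -0.241, -0.023], [-0.163, -0.58, -0.798], [0.18, 0.778, -0.602]] [-0.62912358  0.24439206  0.74353518]
{'t': 0.1, 'joints': array([ 5.73505295e+01,  1.64501886e+01,  9.04167483e+01,  2.82364064e-04,
        7.32598962e+01, -8.59299562e+00]), 'qd': array([-0.04289836, -0.14855725, -0.06841303, -0.04497225,  0.0438369 ,
       -0.01046757]), 'joint_efforts': array([-4.58326995e-04, -4.07293081e+01, -2.93699867e+01, -2.00419408e-04,
        3.36440709e-03, -2.66882000e-05]), 'eef_pos': array([0.27479238, 0.61589237, 0.24404225]), 'eef_rot': array([[-1.19823425e-03,  4.07636893e-01,  9.13143323e-01],
       [-1.86131969e-03,  9.13141487e-01, -4.07638516e-01],
       [-9.99997550e-01, -2.18809807e-03, -3.35414834e-04]]), 'contact_force': array([ 0.07683979, -0.43003948,  0.01608699]), 'wrist_torque': array([ 0.05324016,  0.04510885, -0.01378306]), 'finger_gap': 0.08524899490742319}
```

View pics/top0.png

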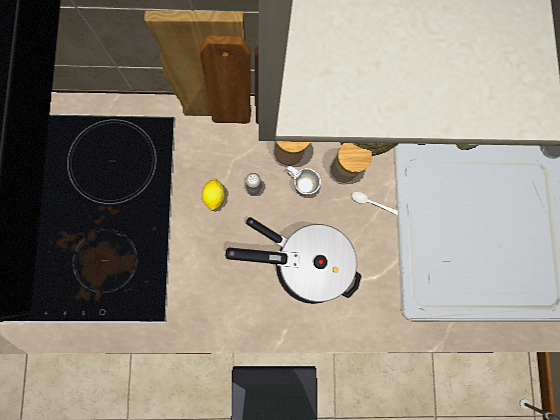

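View pics/side0.png

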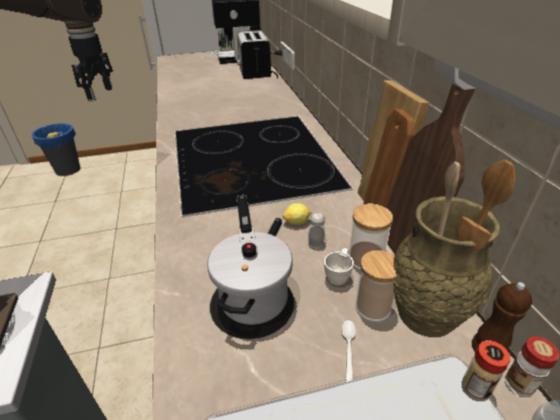

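The top view (image up = +x, left = +y) shows the lid centred near (318,262), its handle running left to (228,254), and the pot's handle ending at (250,220). The salt stands at (254,184), the cup at (306,181) and the lemon at (213,194). The side view agrees. Next I measure the heights and angles.

Run:
```python
from look import *
T=pickle.load(open('pics/top0.pkl','rb'));S=pickle.load(open('pics/side0.pkl','rb'))
def comp(f,lo,hi,roi,m):
    W=world(f);P=W[m&(f['range_z']>0)&(W[...,2]>lo)&(W[...,2]<hi)];return P[(P[:,0]>roi[0])&(P[:,0]<roi[1])&(P[:,1]>roi[2])&(P[:,1]<roi[3])]
for n,f in(('top',T),('side',S)):
    W=world(f);c=f['color'].astype(int);dark=c.max(2)<75; br=c.min(2)>110
    red=(c[...,0]>150)&(c[...,1]<70)&(c[...,2]<70)
    k=W[int(262 if n=='top' else 250),int(320 if n=='top' else 249)];print(n,'knob px',k)
    roi=(k[0]-.22,k[0]+.22,k[1]-.3,k[1]+.3)
    P=comp(f,.095,.25,roi,br|red|dark)
    L=comp(f,.112,.127,roi,br);
    if len(L):
        (cx,cy),r=cv2.minEnclosingCircle(L[:,:2].astype(np.float32));print('lid',cx,cy,r,len(L),np.median(L[:,2]))
    R=comp(f,.1,.2,roi,red);print('red',R.mean(0),len(R))
    for nm,lo,hi in(('lidh',.118,.155),('poth',.075,.105)):
        H=comp(f,lo,hi,roi,dark); d=H[:,:2]-k[:2]; r=np.hypot(*d.T);H=H[(r>.1)&(r<.2)&(H[:,1]>k[1])]
        if len(H)<5: print(nm,len(H));continue
        v=cv2.fitLine(H[:,:2].astype(np.float32),cv2.DIST_HUBER,0,.01,.01).ravel();m=H.mean(0)
        print(nm,len(H),'mean',m,'z95',np.percentile(H[:,2],[50,95]),'dir',np.degrees(np.arctan2(v[1],v[0])),'centre-to-mean',np.degrees(np.arctan2(*(m-k)[[1,0]])),'r',np.hypot(*(H[:,:2]-k[:2]).T).max())
for u,v in((228,254),(257,256),(254,184),(213,194),(306,181),(292,175)): print((u,v),world(T)[v,u])
```

```text
top knob px [ 0.58369786 -0.0503958   0.15443033]
lid 0.6577265858650208 -0.08813276141881943 0.1613854616880417 1699 0.12490952475358505
red [ 0.58494997 -0.05175002  0.15382438] 13
lidh 489 mean [0.59776386 0.09338261 0.14161295] z95 [0.14184755 0.1447719 ] dir 84.89449 centre-to-mean 84.41247013132147 r 0.19109356236648004
poth 265 mean [0.65655744 0.06525279 0.09044772] z95 [0.09083236 0.09385695] dir 58.292828 centre-to-mean 57.78872753972369 r 0.17702436096962132
side knob px [ 0.58118161 -0.06522872  0.15210703]
lid 0.6711539030075073 -0.04802031069993973 0.17138393223285675 1951 0.12446927715189787
red [ 0.58198349 -0.05479349  0.15296457] 11
lidh 232 mean [0.59422436 0.08656711 0.14046857] z95 [0.14087035 0.14277431] dir 85.934135 centre-to-mean 85.08903674802475 r 0.19970727225954546
poth 120 mean [0.66010585 0.0642327  0.08842176] z95 [0.08947949 0.09181956] dir 54.98236 centre-to-mean 58.632041748580285 r 0.1810748764683685
(228, 254) [0.59913854 0.13447336 0.1445635 ]
(257, 256) [0.59532802 0.07593707 0.14694131]
(254, 184) [0.75769628 0.0844115  0.08686341]
(213, 194) [0.74054088 0.17852445 0.05437444]
(306, 181) [ 0.78534566 -0.04180571  0.00620679]
(292, 175) [ 0.79572268 -0.00602262  0.02300519]
```

```bash
python3 -m inch '[[0,-0.56,0.84,0,0,0,0.3],[0,-0.56,0.84,0,0,0,0.5],[0,-0.56,0.84,0,0,0,0.5],[0,-0.56,0.84,0,0,0,0.5],[0,-0.56,0.84,0,0,0,0.5],[0,-0.56,0.84,0,0,0,0.5],[0,-0.56,0.84,0,0,0,0.5],[0,-0.56,0.84,0,0,0,0.5],[0,-0.56,0.84,0,0,0,0.5],[0,-0.56,0.84,0,0,0,0.5],[0,-0.56,0.84,0,0,0,0.5],[0,-0.56,0.84,0,0,0,0.5],[0,-0.56,0.84,0,0,0,0.5],[0,-0.56,0.84,0,0,0,0.5],[0,-0.56,0.84,0,0,0,0.5],[0,-0.56,0.84,0,0,0,0.5],[0,-0.56,0.84,0,0,0,0.5],[0,-0.56,0.84,0,0,0,0.5],[0,-0.56,0.84,0,0,0,0.5],[0,-0.56,0.84,0,0,0,0.5]]' 20
python3 -m inch '[[0,0,0,1,0,0,0.5],[0,0,0,1,0,0,0.5],[0,0,0,1,0,0,0.5],[0,0,0,1,0,0,0.5],[0,0,0,1,0,0,0.5],[0,0,0,1,0,0,0.5],[0,0,0,1,0,0,0.5],[0,0,0,1,0,0,0.5],[0,0,0,1,0,0,0.5],[0,0,0,1,0,0,0.5],[0,0,0,1,0,0,0.5],[0,0,0,1,0,0,0.5],[0,0,0,1,0,0,0.5],[0,0,0,1,0,0,0.5],[0,0,0,0.2,0,0,0.5],[0,0,0,0,0,0,0.5],[0,0,0,0,0,0,0.5]]'
cat > st.py <<'E'
from bench import arm; import numpy as np
A=np.array([.583,-.052])
def st(phi=None):
    s=arm.observe();R=np.array(s['eef_rot']);p=s['eef_pos'];d=p[:2]-A
    F=R.T@s['contact_force']
    print('t',s['t'],'p',np.round(p,4),'r',np.hypot(*d).round(4),'ang',np.degrees(np.arctan2(d[1],d[0])).round(2),'-z head',np.degrees(np.arctan2(-R[1,2],-R[0,2])).round(2),'down',np.round(R[:,0],3),'Ftool',F.round(2),'gap',round(s['finger_gap'],4),'j6',s['joints'][5].round(1))
    if phi is not None:
        tgt=A+.155*np.array([np.cos(np.radians(phi)),np.sin(np.radians(phi))]); print('to go (units):',(R.T@np.array([*(tgt-p[:2]),.120-p[2]])/.03).round(2))
if __name__=='__main__':
    import sys; st(float(sys.argv[1]) if len(sys.argv)>1 else None)
E
python3 st.py 85
```

```text
t: 2.1
eef_pos: [0.5986, 0.103, 0.2447]
eef_rot: [[-0.001, 0.408, 0.913], [0.0, 0.913, -0.408], [-1.0, -0.0, -0.001]]
contact_force: [0.4, 0.9, 0.0]
finger_gap: 0.0426
t: 3.8
eef_pos: [0.5982, 0.1041, 0.2451]
eef_rot: [[-0.0, 0.996, -0.087], [-0.0, -0.087, -0.996], [-1.0, -0.0, 0.0]]
contact_force: [0.8, 0.1, 0.5]
finger_gap: 0.0427
t 3.8 p [0.5982 0.1041 0.2451] r 0.1569 ang 84.42 -z head 85.02 down [-0. -0. -1.] Ftool [-0.51  0.75 -0.16] gap 0.0427 j6 5.3
to go (units): [ 4.17 -0.05  0.06]
```

```bash
python3 -m inch '[[0.5,0,0.03,0,0,0,0.5],[0.5,0,0.03,0,0,0,0.5],[0.5,0,0,0,0,0,0.5],[0.5,0,0,0,0,0,0.5],[0.5,0,0,0,0,0,0.5],[0.5,0,0,0,0,0,0.5],[0.3,0,0,0,0,0,0.5],[0.3,0,0,0,0,0,0.5],[0.3,0,0,0,0,0,0.5],[0.2,0,0,0,0,0,0.5],[0,0,0,0,0,0,0.5]]'
python3 st.py
python3 - <<'E'
from look import *
a=grab('side','side1'); b=grab('wrist','wrist1')
c=a['color'][170:330,170:330]
cv2.imwrite('pics/v1.png',np.hstack([cv2.resize(c,(400,400)),cv2.resize(b['color'],(400,400))])[:,:,::-1])
E
```

```text
t: 4.9
eef_pos: [0.5977, 0.1023, 0.1214]
eef_rot: [[-0.002, 0.996, -0.088], [-0.0, -0.088, -0.996], [-1.0, -0.002, 0.0]]
contact_force: [-0.4, 0.2, 0.4]
finger_gap: 0.0431
t 4.9 p [0.5977 0.1023 0.1214] r 0.155 ang 84.55 -z head 84.95 down [-0.002 -0.    -1.   ] Ftool [-0.4  -0.43 -0.2 ] gap 0.0431 j6 5.2
```

View pics/v1.png

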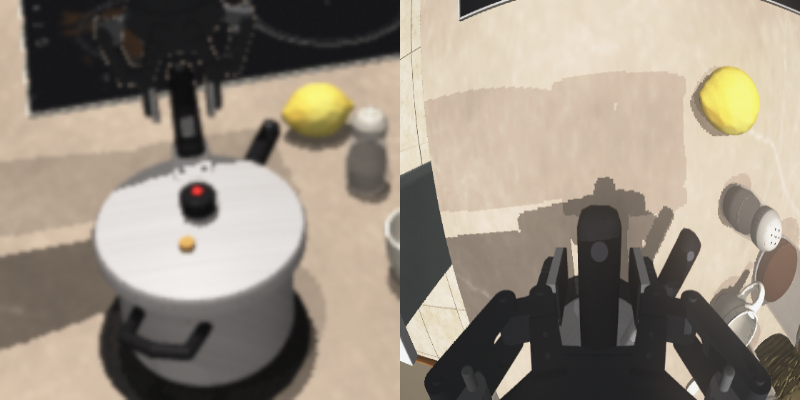

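Both fingers straddle the lid handle (wrist crop, around (600,280)) with free space on each side, and the tips sit below the handle's top. Next I swing back in small steps.

```bash
python3 -m inch '[[0,-0.14,0,-0.3,0,0,0.5],[0,-0.14,0,-0.3,0,0,0.5],[0,-0.14,0,-0.3,0,0,0.5],[0,-0.09,0,-0.2,0,0,0.5],[0,-0.09,0,-0.2,0,0,0.5],[0,-0.09,0,-0.2,0,0,0.5]]' >/dev/null; python3 st.py
python3 -m inch '[[0,-0.09,0,-0.2,0,0,0.5],[0,-0.09,0,-0.2,0,0,0.5],[0,0,0,0,0,0,0.5]]' >/dev/null; python3 st.py
python3 -m inch '[[0,-0.09,0,-0.2,0,0,0.5],[0,-0.09,0,-0.2,0,0,0.5],[0,0,0,0,0,0,0.5]]' >/dev/null; python3 st.py
```

```text
t 5.6 p [0.5777 0.1031 0.1227] r 0.1552 ang 91.98 -z head 92.53 down [ 0.001 -0.    -1.   ] Ftool [-0.33  1.75 -0.17] gap 0.0426 j6 -2.3
t 5.9 p [0.5717 0.1028 0.1222] r 0.1552 ang 94.18 -z head 94.48 down [-0.001  0.    -1.   ] Ftool [ 0.38 -0.87 -0.55] gap 0.043 j6 -4.3
t 6.2 p [0.5662 0.1023 0.1221] r 0.1552 ang 96.2 -z head 96.48 down [-0.001  0.    -1.   ] Ftool [-0.15  0.02 -0.22] gap 0.0428 j6 -6.3
```

```bash
python3 -m inch '[[0,-0.09,0,-0.2,0,0,0.5],[0,-0.09,0,-0.2,0,0,0.5],[0,0,0,0,0,0,0.5]]' >/dev/null; python3 st.py
python3 - <<'E'
from look import *
for n in('side','wrist'):
    f=grab(n,n+'2')
    if n=='side':
        W=world(f);c=f['color'].astype(int)
        red=(c[...,0]>140)&(c[...,1]<80)&(c[...,2]<80)&(np.abs(W[...,0]-.58)<.05)&(np.abs(W[...,1]+.05)<.06)
        print('red z',W[red].mean(0),red.sum())
        L=W[(c.min(2)>110)&(np.hypot(W[...,0]-.583,W[...,1]+.052)<.07)&(W[...,2]>.09)];print('lid top z',np.median(L[:,2]))
        f0=pickle.load(open('pics/side0.pkl','rb'));W=world(f0);c=f0['color'].astype(int);L=W[(c.min(2)>110)&(np.hypot(W[...,0]-.583,W[...,1]+.052)<.07)&(W[...,2]>.09)];print('start lid top z',np.median(L[:,2]))
        s=f['color'][170:330,170:330]
cv2.imwrite('pics/v2.png',np.hstack([cv2.resize(s,(400,400)),cv2.resize(f['color'],(400,400))])[:,:,::-1])
E
```

```text
t 6.5 p [0.5609 0.1017 0.1222] r 0.1553 ang 98.19 -z head 98.48 down [-0.001  0.    -1.   ] Ftool [-0.06 -0.41  0.26] gap 0.0425 j6 -8.4
red z [ 0.58111639 -0.0542004   0.15261375] 14
lid top z 0.12853568923658013
start lid top z 0.1284677190628331
```

View pics/v2.png

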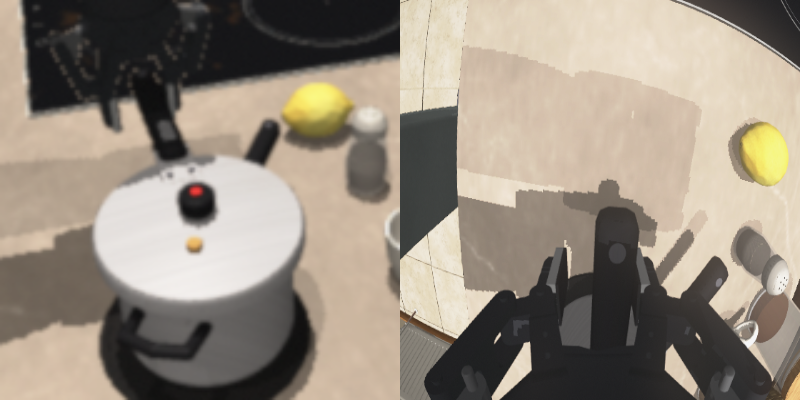

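The right-hand finger is pushing the handle back. The pot handle has not moved and the lid has not dropped yet, since its top is still at 128.5 mm. I'll carry on, checking the lid height at each step.

```bash
cat > chk.py <<'E'
from look import *; from st import st
st(); f=grab('side','chk');W=world(f);c=f['color'].astype(int)
L=W[(c.min(2)>110)&(np.hypot(W[...,0]-.583,W[...,1]+.052)<.07)&(W[...,2]>.09)];print('   lid top z',np.median(L[:,2]).round(4))
H=W[(c.max(2)<75)&(abs(W[...,2]-.084)<.012)&(W[...,1]>.02)&(W[...,0]>.61)&(W[...,0]<.7)&(W[...,1]<.12)]
if len(H)>20: print('   pot handle ang',np.degrees(np.arctan2(*(H.mean(0)[:2]-[.583,-.052])[::-1])).round(2),len(H))
E
for i in 1; do python3 -m inch '[[0,-0.09,0,-0.2,0,0,0.5],[0,-0.09,0,-0.2,0,0,0.5],[0,0,0,0,0,0,0.5]]' >/dev/null; done; python3 chk.py
python3 -m inch '[[0,-0.09,0,-0.2,0,0,0.5],[0,-0.09,0,-0.2,0,0,0.5],[0,0,0,0,0,0,0.5]]' >/dev/null; python3 chk.py
python3 -m inch '[[0,-0.09,0,-0.2,0,0,0.5],[0,-0.09,0,-0.2,0,0,0.5],[0,0,0,0,0,0,0.5]]' >/dev/null; python3 chk.py
```

```text
t 6.9 p [0.5557 0.1008 0.1223] r 0.1553 ang 100.14 -z head 100.48 down [-0.001  0.    -1.   ] Ftool [0.24 0.24 0.16] gap 0.0428 j6 -10.5
   lid top z 0.1285
   pot handle ang 56.5 118
t 7.25 p [0.5504 0.0998 0.1223] r 0.1553 ang 102.11 -z head 102.48 down [-0.  0. -1.] Ftool [ 0.42 -0.89  0.62] gap 0.0426 j6 -12.6
   lid top z 0.1286
   pot handle ang 56.48 120
t 7.6 p [0.5452 0.0986 0.1223] r 0.1553 ang 104.11 -z head 104.48 down [-0.  0. -1.] Ftool [ 0.15 -0.3   0.53] gap 0.0427 j6 -14.7
   lid top z 0.1286
   pot handle ang 56.5 119
```

```bash
python3 -m inch '[[0,-0.09,0,-0.2,0,0,0.5],[0,-0.09,0,-0.2,0,0,0.5],[0,0,0,0,0,0,0.5]]' >/dev/null; python3 chk.py
python3 -m inch '[[0,-0.09,0,-0.2,0,0,0.5],[0,-0.09,0,-0.2,0,0,0.5],[0,0,0,0,0,0,0.5]]' >/dev/null; python3 chk.py
```

```text
t 7.95 p [0.5399 0.0972 0.1223] r 0.1553 ang 106.11 -z head 106.48 down [-0.  0. -1.] Ftool [-0.2   0.64  0.85] gap 0.0428 j6 -16.9
   lid top z 0.1285
   pot handle ang 56.51 120
t 8.3 p [0.5347 0.0956 0.1223] r 0.1553 ang 108.11 -z head 108.48 down [-0.  0. -1.] Ftool [-0.43  0.52  0.33] gap 0.0429 j6 -19.1
   lid top z 0.1285
   pot handle ang 56.49 120
```

```bash
python3 -m inch '[[0,-0.09,0,-0.2,0,0,0.5],[0,-0.09,0,-0.2,0,0,0.5],[0,0,0,0,0,0,0.5]]' >/dev/null; python3 chk.py
```

```text
t 8.65 p [0.5297 0.0938 0.1223] r 0.1553 ang 110.09 -z head 110.48 down [-0.  0. -1.] Ftool [-0.7  -0.1   0.37] gap 0.0425 j6 -21.2
   lid top z 0.1286
   pot handle ang 56.5 119
```

```bash
python3 -m inch '[[0,-0.09,0,-0.2,0,0,0.5],[0,-0.09,0,-0.2,0,0,0.5],[0,0,0,0,0,0,0.5]]' >/dev/null; python3 chk.py
```

```text
t 9.0 p [0.5246 0.0919 0.1223] r 0.1553 ang 112.08 -z head 112.48 down [-0. -0. -1.] Ftool [-0.47  0.7   0.12] gap 0.0427 j6 -23.5
   lid top z 0.1285
   pot handle ang 56.46 119
```

```bash
python3 -m inch '[[0,-0.09,0,-0.2,0,0,0.5],[0,-0.09,0,-0.2,0,0,0.5],[0,0,0,0,0,0,0.5]]' >/dev/null; python3 chk.py
```

```text
t 9.35 p [0.5197 0.0898 0.1223] r 0.1553 ang 114.08 -z head 114.47 down [-0. -0. -1.] Ftool [-0.31 -0.37  0.18] gap 0.0427 j6 -25.7
   lid top z 0.1285
   pot handle ang 56.47 119
```

```bash
python3 -m inch '[[0,-0.09,0,-0.2,0,0,0.5],[0,-0.09,0,-0.2,0,0,0.5],[0,0,0,0,0,0,0.5]]' >/dev/null; python3 chk.py
```

```text
t 9.7 p [0.5148 0.0875 0.1223] r 0.1553 ang 116.07 -z head 116.48 down [-0. -0. -1.] Ftool [0.17 1.48 0.52] gap 0.0426 j6 -28.0
   lid top z 0.1286
   pot handle ang 56.52 119
```

```bash
python3 -m inch '[[0,-0.09,0,-0.2,0,0,0.5],[0,-0.09,0,-0.2,0,0,0.5],[0,0,0,0,0,0,0.5]]' >/dev/null; python3 chk.py
```

```text
t 10.05 p [0.5099 0.085  0.1223] r 0.1553 ang 118.07 -z head 118.47 down [-0. -0. -1.] Ftool [-0.06  0.18  0.07] gap 0.0427 j6 -30.3
   lid top z 0.1286
   pot handle ang 56.51 118
```

```bash
python3 -m inch '[[0,-0.09,0,-0.2,0,0,0.5],[0,-0.09,0,-0.2,0,0,0.5],[0,0,0,0,0,0,0.5]]' >/dev/null; python3 chk.py
```

```text
t 10.4 p [0.5052 0.0824 0.1223] r 0.1553 ang 120.06 -z head 120.48 down [-0. -0. -1.] Ftool [ 0.23  0.3  -0.02] gap 0.0427 j6 -32.6
   lid top z 0.1286
   pot handle ang 56.51 119
```

```bash
python3 -m inch '[[0,-0.09,0,-0.2,0,0,0.5],[0,-0.09,0,-0.2,0,0,0.5],[0,0,0,0,0,0,0.5]]' >/dev/null; python3 chk.py
```

```text
t 10.75 p [0.5003 0.0796 0.1221] r 0.1554 ang 122.13 -z head 122.48 down [-0.001  0.    -1.   ] Ftool [-0.16  0.31 -0.37] gap 0.0429 j6 -34.9
   lid top z 0.1246
   pot handle ang 56.44 121
```

```bash
python3 -m inch '[[0,-0.09,0,-0.2,0,0,0.5],[0,-0.09,0,-0.2,0,0,0.5],[0,0,0,0,0,0,0.5]]' >/dev/null; python3 chk.py
python3 - <<'E'
from look import *
f=grab('top','top3'); cv2.imwrite('pics/v3.png',cv2.resize(f['color'][160:340,180:400],(733,600),interpolation=cv2.INTER_CUBIC)[:,:,::-1])
E
```

```text
t 11.1 p [0.4959 0.0767 0.1222] r 0.1553 ang 124.08 -z head 124.48 down [-0.001 -0.    -1.   ] Ftool [0.14 0.48 0.19] gap 0.0423 j6 -37.3
   lid top z 0.1174
   pot handle ang 56.42 146
```

View pics/v3.png

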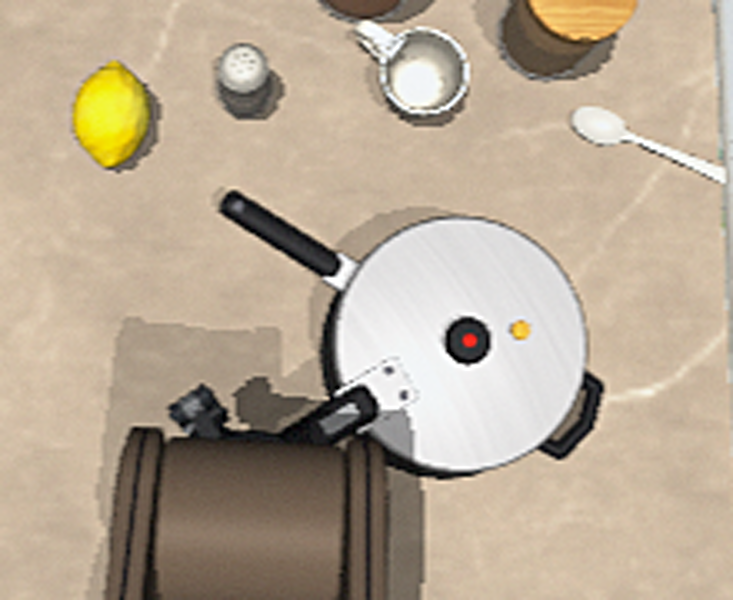

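The lid has dropped about 11 mm (top from 128.5 to 117.4 mm) with the handle near 121°, and the pot handle is still at its angle, pointing to (230,200) in the crop. The bystanders haven't moved. I lower the tool slightly and swing forward.

```bash
python3 -m inch '[[0.1,0,0,0,0,0,0.5],[0.1,0.07,0,0,0,0,0.5],[0,0.09,0,0.2,0,0,0.5],[0,0.135,0,0.3,0,0,0.5],[0,0.135,0,0.3,0,0,0.5],[0,0.135,0,0.3,0,0,0.5],[0,0.135,0,0.3,0,0,0.5],[0,0.135,0,0.3,0,0,0.5],[0,0.135,0,0.3,0,0,0.5],[0,0,0,0,0,0,0.5]]' >/dev/null; python3 chk.py
```

```text
t 12.2 p [0.5219 0.0918 0.1163] r 0.1562 ang 113.03 -z head 114.41 down [ 0.  0. -1.] Ftool [-1.05 -0.33 -0.67] gap 0.0426 j6 -25.4
   lid top z 0.1183
   pot handle ang 56.38 139
```

```bash
python3 -m inch '[[0,0.135,0,0.3,0,0,0.5],[0,0.135,0,0.3,0,0,0.5],[0,0.135,0,0.3,0,0,0.5],[0,0.135,0,0.3,0,0,0.5],[0,0.135,0,0.3,0,0,0.5],[0,0.135,0,0.3,0,0,0.5],[0,0,0,0,0,0,0.5]]' >/dev/null; python3 chk.py
```

```text
t 12.95 p [0.5448 0.1003 0.1164] r 0.157 ang 104.08 -z head 105.39 down [ 0.001  0.    -1.   ] Ftool [-0.59 -0.03  0.44] gap 0.0424 j6 -15.5
   lid top z 0.1184
   pot handle ang 56.4 138
```

```bash
python3 -m inch '[[0,0.135,0,0.3,0,0,0.5],[0,0.135,0,0.3,0,0,0.5],[0,0.135,0,0.3,0,0,0.5],[0,0.135,0,0.3,0,0,0.5],[0,0.135,0,0.3,0,0,0.5],[0,0.135,0,0.3,0,0,0.5],[0,0,0,0,0,0,0.5]]' >/dev/null; python3 chk.py
```

```text
t 13.7 p [0.5686 0.1052 0.1164] r 0.1578 ang 95.22 -z head 96.39 down [ 0.001  0.    -1.   ] Ftool [-0.86 -0.02 -0.  ] gap 0.0428 j6 -6.0
   lid top z 0.1183
   pot handle ang 56.43 136
```

```bash
python3 -m inch '[[0,0.135,0.01,0.3,0,0,0.5],[0,0.135,0.02,0.3,0,0,0.5],[0,0.135,0.02,0.3,0,0,0.5],[0,0.135,0.02,0.3,0,0,0.5],[0,0.135,0.02,0.3,0,0,0.5],[0,0.135,0.02,0.3,0,0,0.5],[0,0,0,0,0,0,0.5]]' >/dev/null; python3 chk.py
```

```text
t 14.45 p [0.5929 0.1027 0.1163] r 0.155 ang 86.32 -z head 87.39 down [ 0.001 -0.    -1.   ] Ftool [-0.54 -0.3  -0.23] gap 0.0429 j6 2.8
   lid top z 0.1181
   pot handle ang 56.48 148
```

```bash
python3 -m inch '[[0,0.135,0.01,0.3,0,0,0.5],[0,0.135,0.01,0.3,0,0,0.5],[0,0.135,0.01,0.3,0,0,0.5],[0,0.135,0.01,0.3,0,0,0.5],[0,0,0,0,0,0,0.5]]' >/dev/null; python3 chk.py
```

```text
t 15.0 p [0.6089 0.1002 0.1163] r 0.1544 ang 80.35 -z head 81.39 down [ 0. -0. -1.] Ftool [ 0.68 -0.83 -1.14] gap 0.0428 j6 8.5
   lid top z 0.1178
   pot handle ang 56.4 156
```

```bash
python3 -m inch '[[0,0.135,0.01,0.3,0,0,0.5],[0,0.135,0.01,0.3,0,0,0.5],[0,0.135,0.01,0.3,0,0,0.5],[0,0.135,0.01,0.3,0,0,0.5],[0,0,0,0,0,0,0.5]]' >/dev/null; python3 chk.py
```

```text
t 15.55 p [0.6245 0.096  0.1162] r 0.1537 ang 74.34 -z head 75.39 down [ 0. -0. -1.] Ftool [ 0.81 -1.93  0.34] gap 0.0428 j6 14.2
   lid top z 0.1173
   pot handle ang 56.41 156
```

```bash
python3 -m inch '[[0,0.135,0,0.3,0,0,0.5],[0,0.135,0,0.3,0,0,0.5],[0,0.135,0,0.3,0,0,0.5],[0,0.135,0,0.3,0,0,0.5],[0,0,0,0,0,0,0.5]]' >/dev/null; python3 chk.py
```

```text
t 16.1 p [0.6401 0.091  0.1161] r 0.154 ang 68.25 -z head 69.39 down [ 0. -0. -1.] Ftool [ 0.64 -1.79 -0.35] gap 0.0428 j6 19.7
   lid top z 0.117
   pot handle ang 56.42 164
```

```bash
python3 -m inch '[[0,0.135,0,0.3,0,0,0.5],[0,0.135,0,0.3,0,0,0.5],[0,0.135,0,0.3,0,0,0.5],[0,0,0,0,0,0,0.5]]' >/dev/null; python3 chk.py
```

```text
t 16.55 p [0.6513 0.0865 0.1162] r 0.1545 ang 63.75 -z head 64.88 down [ 0. -0. -1.] Ftool [ 0.7  -1.72 -0.39] gap 0.0425 j6 23.9
   lid top z 0.1167
   pot handle ang 56.24 149
```

```bash
python3 -m inch '[[0,0.09,0,0.2,0,0,0.5],[0,0.09,0,0.2,0,0,0.5],[0,0.09,0,0.2,0,0,0.5],[0,0,0,0,0,0,0.5]]' >/dev/null; python3 chk.py
```

```text
t 17.0 p [0.6584 0.0832 0.1163] r 0.1548 ang 60.86 -z head 61.9 down [ 0.  0. -1.] Ftool [ 1.91 -1.95 -0.97] gap 0.0425 j6 26.5
   lid top z 0.1165
   pot handle ang 56.44 157
```

```bash
python3 -m inch '[[0,0.09,0,0.2,0,0,0.5],[0,0.09,0,0.2,0,0,0.5],[0,0.09,0,0.2,0,0,0.5],[0,0,0,0,0,0,0.5],[0,0,0,0,0,0,0.5]]' >/dev/null; python3 chk.py
```

```text
t 17.55 p [0.6654 0.0793 0.1163] r 0.155 ang 57.88 -z head 58.94 down [ 0.001 -0.    -1.   ] Ftool [ 2.88 -2.15 -0.18] gap 0.0428 j6 29.2
   lid top z 0.1163
   pot handle ang 56.39 161
```

```bash
python3 -m inch '[[0,0.09,0.01,0.2,0,0,0.5],[0,0.09,0.01,0.2,0,0,0.5],[0,0,0,0,0,0,0.5],[0,0,0,0,0,0,0.5]]' >/dev/null; python3 chk.py
```

```text
t 18.0 p [0.6698 0.0761 0.1165] r 0.1548 ang 55.89 -z head 56.94 down [ 0.001  0.    -1.   ] Ftool [ 1.91 -2.54 -1.05] gap 0.0427 j6 30.9
   lid top z 0.1161
   pot handle ang 55.84 133
```

```bash
python3 -m inch '[[0,0.05,0.01,0.1,0,0,0.5],[0,0.05,0,0.1,0,0,0.5],[0,0,0,0,0,0,0.5],[0,0,0,0,0,0,0.5]]' >/dev/null; python3 chk.py
python3 - <<'E'
from look import *
b=grab('wrist','wrist4');a=grab('top','top4')['color'][160:340,200:380]
cv2.imwrite('pics/v4.png',np.hstack([cv2.resize(a,(400,400)),cv2.resize(b['color'],(400,400))])[:,:,::-1])
E
```

```text
t 18.45 p [0.6716 0.0747 0.1164] r 0.1546 ang 55.03 -z head 55.92 down [-0.001  0.001 -1.   ] Ftool [ 1.93 -4.98 -1.95] gap 0.0429 j6 31.8
   lid top z 0.1161
   pot handle ang 55.45 113
```

View pics/v4.png

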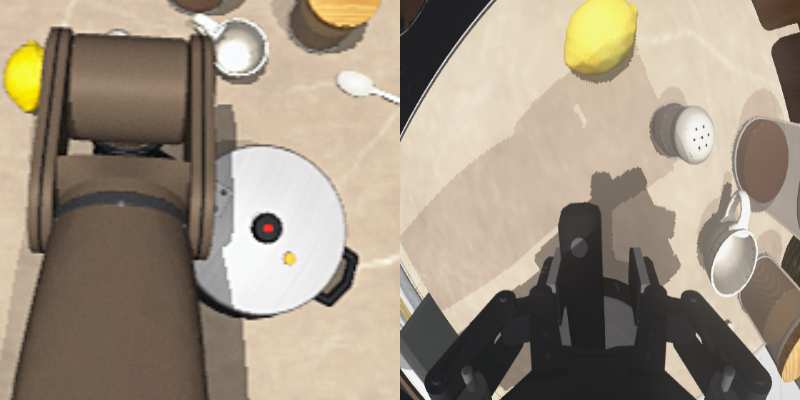

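The force rose from 2.5 to 5 N over the last degree and the lid handle now covers the pot handle, so the stop is close. The next step is smaller.

```bash
python3 -m inch '[[0,0.03,0,0,0,0,0.5],[0,0,0,0,0,0,0.5],[0,0,0,0,0,0,0.5]]' >/dev/null; python3 chk.py;python3 -m inch '[[0,0,0,0,0,0,0.5]]' >/dev/null; python3 st.py
```

```text
t 18.9 p [0.672  0.0745 0.1163] r 0.1547 ang 54.87 -z head 55.93 down [-0.002  0.002 -1.   ] Ftool [ 1.22 -5.57 -2.49] gap 0.0424 j6 31.7
   lid top z 0.116
   pot handle ang 55.43 114
t 19.05 p [0.672  0.0746 0.1163] r 0.1547 ang 54.88 -z head 55.92 down [-0.002  0.002 -1.   ] Ftool [ 0.9  -6.12 -2.57] gap 0.0428 j6 31.7
```

```bash
python3 -m inch '[[0,0.03,0,0,0,0,0.5],[0,0,0,0,0,0,0.5],[0,0,0,0,0,0,0.5]]' >/dev/null; python3 chk.py
python3 -m inch '[[0,-0.1,0,0,0,0,0.5],[0,-0.1,0,0,0,0,0.5],[0,-0.1,0,0,0,0,0.5],[0,-0.08,0,0,0,0,0.5],[-0.2,0,0,0,0,0,0.5],[-0.5,0,0,0,0,0,0.5],[-0.8,0,0,0,0,0,0.5],[-0.8,0,0,0,0,0,0.5],[-0.8,0,0,0,0,0,0.5],[-0.8,0,-0.5,0,0,0,0.5],[-0.5,0,-1,0,0,0,0.5],[0,0,-1,0,0,0,0.5],[0,-1,-0.5,0,0,0,0.5],[0,-1,0,0,0,0,0.5],[0,-1,0,0,0,0,0.5],[0,-1,0,0,0,0,0.5],[0,-1,0,0,0,0,0.5],[0,-1,0,0,0,0,0.5],[0,-1,0,0,0,0,0.5],[0,0,0,0,0,0,0.5]]'
python3 - <<'E'
from look import *
a=grab('top','top5');b=grab('side','side5')
cv2.imwrite('pics/v5.png',np.hstack([cv2.resize(a['color'][160:340,200:380],(400,400)),cv2.resize(b['color'][150:330,170:350],(400,400))])[:,:,::-1])
k=np.array([.583,-.052])
for n in('top0','top5','side0','side5'):
    f=pickle.load(open(f'pics/{n}.pkl','rb'));W=world(f);c=f['color'].astype(int)
    D=W[(c.max(2)<75)&(f['range_z']>0)];d=D[:,:2]-k;r=np.hypot(*d.T);D=D[(r>.1)&(r<.2)&(D[:,1]>k[1]+.02)]
    for nm,lo,hi in(('lidh',.118,.155),('poth',.07,.1)):
        H=D[(D[:,2]>lo)&(D[:,2]<hi)]
        if len(H)>10:
            a=np.degrees(np.arctan2(*(H.mean(0)[:2]-k)[::-1]));print(n,nm,len(H),'ang',a.round(2),'z',np.median(H[:,2]).round(4),'width mm-ish')
    L=W[(c.min(2)>110)&(np.hypot(W[...,0]-.583,W[...,1]+.052)<.07)&(W[...,2]>.09)];print(n,'lid z',np.median(L[:,2]).round(4))
    red=(c[...,0]>140)&(c[...,1]<80)&(c[...,2]<80)&(np.hypot(W[...,0]-.583,W[...,1]+.052)<.05);print(n,'red',W[red].mean(0).round(4))
E
```

```text
t 19.35 p [0.6725 0.0743 0.1162] r 0.1548 ang 54.68 -z head 55.92 down [-0.002  0.002 -1.   ] Ftool [ 0.99 -7.79 -1.78] gap 0.0429 j6 31.7
   lid top z 0.1161
   pot handle ang 55.21 109
t: 21.4
eef_pos: [0.5382, 0.2736, 0.2502]
eef_rot: [[0.001, 0.83, -0.557], [0.001, -0.557, -0.83], [-1.0, 0.001, -0.002]]
contact_force: [0.1, -0.0, -0.2]
finger_gap: 0.0426
top0 lidh 494 ang 84.19 z 0.1418 width mm-ish
top0 poth 272 ang 57.89 z 0.0908 width mm-ish
top0 lid z 0.1295
top0 red [ 0.5849 -0.0518  0.1538]
top5 lidh 454 ang 58.98 z 0.1311 width mm-ish
top5 lid z 0.1172
top5 red [ 0.5837 -0.0528  0.1409]
side0 lidh 218 ang 85.39 z 0.1409 width mm-ish
side0 poth 120 ang 56.44 z 0.0895 width mm-ish
side0 lid z 0.1285
side0 red [ 0.582  -0.0548  0.153 ]
side5 lidh 240 ang 57.32 z 0.1297 width mm-ish
side5 poth 110 ang 55.68 z 0.0885 width mm-ish
side5 lid z 0.1161
side5 red [ 0.5814 -0.0545  0.1401]
```

View pics/v5.png

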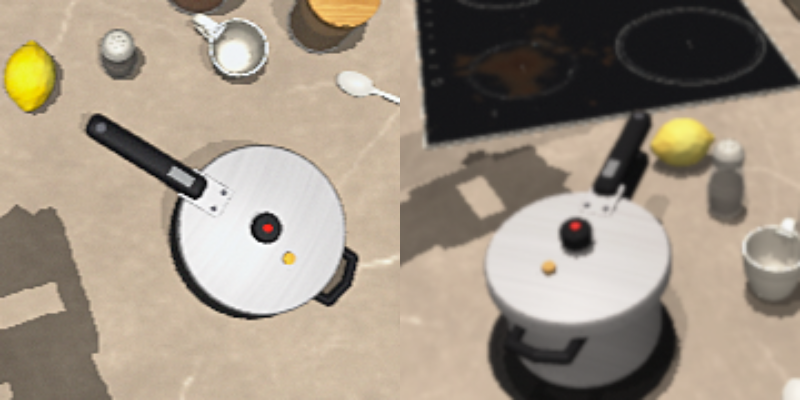

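Run:
```python
from look import *
k=np.array([.583,-.052])
for n in('top0','top5','side0','side5'):
    f=pickle.load(open(f'pics/{n}.pkl','rb'));W=world(f);c=f['color'].astype(int)
    red=(c[...,0]>140)&(c[...,1]<80)&(c[...,2]<80)&(np.hypot(W[...,0]-.583,W[...,1]+.052)<.05);k=W[red].mean(0)[:2]
    D=W[(c.max(2)<75)&(f['range_z']>0)];d=D[:,:2]-k;r=np.hypot(*d.T)
    for nm,lo,hi,s,r0,r1 in(('lidh',.118,.155,1,.1,.2),('poth',.075,.1,1,.1,.2),('loop',.06,.1,-1,.085,.12)):
        H=D[(r>r0)&(r<r1)&(D[:,2]>lo)&(D[:,2]<hi)&(s*(D[:,1]-k[1])>.02)]
        if s<0: H=H[H[:,0]<k[0]]
        if len(H)<10: continue
        m=(H[:,:2].max(0)+H[:,:2].min(0))/2 if 0 else H.mean(0)[:2]; v=cv2.fitLine(H[:,:2].astype(np.float32),cv2.DIST_HUBER,0,.01,.01).ravel()
        print(n,nm,len(H),'mean',m.round(4),'bearing',np.degrees(np.arctan2(*(m-k)[::-1])).round(2),'dir',np.degrees(np.arctan2(v[1],v[0])).round(2))
```

```text
top0 lidh 494 mean [0.5977 0.0929] bearing 84.95 dir 84.95
top0 poth 268 mean [0.6563 0.0649] bearing 58.54 dir 58.5
top0 loop 143 mean [ 0.5347 -0.1307] bearing -122.46 dir -33.89
top5 lidh 455 mean [0.6577 0.0721] bearing 59.36 dir 58.87
top5 loop 145 mean [ 0.535  -0.1305] bearing -122.06 dir -31.84
side0 lidh 221 mean [0.5945 0.0898] bearing 85.06 dir 86.28
side0 poth 120 mean [0.6601 0.0642] bearing 56.72 dir 54.98
side0 loop 248 mean [ 0.5338 -0.1387] bearing -119.9 dir -29.36
side5 lidh 244 mean [0.6584 0.0654] bearing 57.27 dir 59.53
side5 poth 112 mean [0.6603 0.0612] bearing 55.69 dir 60.34
side5 loop 247 mean [ 0.5339 -0.1386] bearing -119.48 dir -28.41
```

```bash
python3 -c "
from bench import arm
print(arm.close_job())"
```

```text
the job is handed in; nothing more can be done
None
```

I swung the lid back until it dropped, then forward to what I took to be its stop, let go and handed the job in at about 21.5 s of the 64 s.

- **Swing back:** I straddled the lid's handle with the gripper partly open and pushed it back about 36°. The lid dropped about 11 mm, from 128.5 to 117.4 mm at its top.
- **Swing forward:** I pushed clockwise about 62°. The push stayed near 2 to 2.5 N, then climbed to about 7.8 N over the last 1–2°, which I took as the hard stop. The lid was pulled down to 116.1 mm, 12.4 mm below its start, which fits the locked height of about 90 mm.
- **After letting go:** the lid handle lies at 59° (58.9–59.4° from the top camera). The pot's handle was at 58.5° before I moved anything. The pot's loop handle moved less than 1 mm, and in the last pictures the salt, lemon and cup stand where they were. The gripper is well clear.

**Checks that were less certain:**
- The side camera put the lid and pot handles about 1.5° apart. It saw the pot handle partly hidden by the lid handle, so I trusted the top camera.
- I inferred the stop from the rise in force and did not confirm it with a second push.

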